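# Close the pressure cooker: lower the lid through its gaps and push it round to lock

## Robot

A 6-joint arm with a two-finger parallel gripper is mounted at the origin on a cart in front of the work surface, level with it; the furniture and walls round the work are solid. World frame = base frame: x ahead of the robot, y to its left, z up, the work surface at z = 0. Lengths are in m, angles in rad, forces in N, time in s.
With the tool pointing down it reaches from about 0.3 to 0.875 m from the base axis. Payload 6.4 kg.
Tool frame: the origin (TCP) lies midway between the tips of the shut fingers; the grasp point (between the pads) lies 19 mm behind it; z points along the fingers, y is the line along which they close (so a half turn about z gives the same grasp; the last joint's range is limited). The gripper opens to 85 mm and grips with 20 to 120 N. Pads are 22 mm wide; open, the fingers measure 114 mm over their backs; the gripper's body (76 mm by 85 mm) begins 54 mm behind the grasp point. The pads swing forward as they close: fully open they stand 13 mm farther back than shut.
Start: joints at [1.107, 0.181, 1.607, -0, 1.354, -0.206], TCP at [0.147, 0.556, 0.231] pointing down, gripper open.
Joint ranges: [-2.99, 2.99], [-0.89, 2.07], [0.3, 2.58], [-1.14, 4.28], [0, 2.63], [-3.12, 3.12]. Speed limits (rad/s): [2.57, 2.57, 3.01, 3.14, 3.14, 3.14].

## Interface

Orientations are given as a unit quaternion [w, x, y, z].
In Python, from bench import get_obs, camera, hand_in gives the robot as it stands.
- The arm moves only by the tool carry_out, never from a script. Its argument "plan" is a list that holds one entry, the list of rows, each a list of 7 numbers: the shift along the world's x, y, z in m, then the turn, a rotation vector about the world's x, y, z in rad, then the opening, from 0 (shut) to 1 (fully open). In form: [[[x, y, z, rx, ry, rz, hand], ...]]. A call has exactly 5 rows; each row is the pose to reach, as a shift and turn from the pose commanded when the call began; what a row does not reach only later rows make up. A row lasts 1/12 s, in which the tool goes at most 41.7 mm and 7.16 degrees, less where a joint would pass 70% of its speed; a pose out of reach is approached as far as the arm can. A call with a gripper value outside its range is refused whole. The fingers move at their own pace and stop on an object; the grip force is fixed at half the most. Time passes only in rows, so rows that repeat a pose let the fingers close, or fill a call up. It gives the time, the measured TCP pose, the force, the opening and the grip force at its end, in the units of the state.
- get_obs(): the state, without advancing time (a new reading comes with each control period).
- camera(name): name is "side" or "top" or "wrist"; returns a dict with "pixels" (420x560x3 uint8, red, green, blue), "z_map" (420x560 float32, m along the optical axis (not along the pixel's ray), 0 where there is no reading), "camera_matrix" (3x3 intrinsics, pixels), "k1" (the pictures are not rectified: a ray, as slopes to the right and down, at radius r is drawn at 1 + k1 r^2 times it, then the intrinsics apply), "cam_to_world" (4x4, takes a point from camera to world coordinates). Camera axes: x right, y up, looking along -z (the intrinsics and any distortion apply to the point x, -y, -z); pixel columns grow to the right and rows downward; lengths in m; the calibration is good to about 2 mm. A picture is of the moment at which its call begins.
- hand_in(): hands the job in; it is judged then, once.
The state is a dict: "time_s": time; "q": joint angles; "dq": joint speeds; "joint_efforts": joint torques, N m; "eef_pos": TCP position; "eef_rot": TCP orientation; "wrist_force": force on the tool from outside, world axes, zero at the start; "torque": the same for the moment, N m; "opening": opening from 0.0 (shut) to 1.0 (fully open); "grasp_force": force on a finger pad.
Only numpy, scipy, OpenCV 4.12 (cv2) and the standard library are available. Lean on these libraries where they do the work, as an engineer would, in place of code of your own. Each camera call takes 0.05 s, during which the arm holds its last target. There are 200 camera calls.

## Task

The loaded pressure cooker has to be closed for cooking. Gently lower the lid onto the pot so that its lugs drop through the gaps in the pot's flange, with the lid's handle an eighth of a turn short of the pot's long handle, on the clockwise side as seen from above; then push the lid's handle counter-clockwise until it stands in line right above the pot's, with the lugs fully home under the flange. Leave the pot standing about where it is and do not disturb the teaspoon, spice jar and tuna tin beside it.

Things in the scene. Friction and masses are not known exactly. Their poses are not given: they have to be found in the camera images.
- pot: Open stainless pressure-cooker pot with potatoes in it, 174 mm outer diameter, rim 115 mm above its underside, 3.5 kg, standing on the worktop. Origin: centre of its underside; z up; x along its long black handle, which spans 98 to 205 mm from the axis, is 26 mm wide and 76 to 97 mm above the underside. A short loop handle reaches 133 mm out on the -x side.
- pot_rim (a point): Centre of the rim, 115 mm above the pot's origin, axes as the pot. The rim has 4 outward flange segments, 50 degrees wide, centred on its +x, +y, -x, -y axes, 6 mm thick, out to radius 96 mm; the gaps between are 40 degrees, centred at 45, 135, 225, 315. A stop under the counter-clockwise end of each segment (from above) halts a lug at the segment's middle and bars turning the other way.
- lid: Stainless bayonet lid, 206 mm diameter, 0.45 kg, lying rim down right of the pot. Origin: centre of its lower edge; z up; x along its long black handle (108 to 205 mm from the axis, 26 mm wide, 3 to 25 mm above the lower edge). Skirt inside radius 99 mm (flange + 3). Its flat ceiling, 14 mm above the lower edge, rests on the pot's rim when seated: origin then 101 mm above the pot's.
- lid_lugs (a point): Centre of the ring of 4 inward lugs, 4 mm above the lid's lower edge, axes as the lid. Lugs: 30 degrees wide, centred on the x and y axes, 4 mm thick, inwards to radius 90 mm. They drop through the gaps when the lid's x is 45 (+-5) degrees clockwise from the pot's x, seen from above; 45 degrees counter-clockwise from there they are home under the flange at the stops.
- pot_handle (a point): Point on the top face of the pot's long handle, 130 mm from the pot's axis, 97 mm above its underside.
- lid_handle (a point): Point at mid-height in the lid's long handle, 130 mm from the lid's axis, 14 mm above the lid's lower edge; it comes right above pot_handle when the lid is locked.
- lid_grip (a point): Middle of the black bar grip on top of the lid, on its axis, 44 mm above its lower edge, axes as the lid. The bar is 52 mm long (along x), 24 mm wide (along y) and spans 27 to 57 mm above the lower edge; the steel dome under it is 24 mm high.
- teaspoon: Steel teaspoon, 130 x 26 x 11 mm, on the worktop; origin under its middle. A bystander.
- spice_jar: Spice jar with a red cap, 45 mm diameter, 109 mm tall; origin at the centre of its underside. A bystander.
- tin_tuna: Low round food tin, 86 mm diameter, 40 mm tall; origin at the centre of its underside. A bystander.

How it is judged:
By the outcome, as a careful person would: the job done as asked, in the order asked, and still so for the second after the job is handed in, with the robot touching nothing.
It also fails if it takes over 51 s, if anything falls off the work surface, if the arm or the gripper's body presses on something with over 40 N, if the wrist force passes 120 N, or if a joint passes its speed limit or range.

## Working session

There is one attempt and no reset: what is moved stays moved. The work goes in short steps, Python scripts to look and compute and a tool call to move; the robot and the scene stay as the last step left them, time stands still between calls to the robot, and variables do not carry over. Pictures are saved under pics/ and viewed, at most 10 in all, crops included, and the job is handed in when it is done.

Besides the shell and the picture viewer there is one more tool, called as a command line: name --argument value ..., lists and objects as JSON in quotes. carry_out: Moves the arm, as the interface text tells. Its arguments: {"type":"object","properties":{"plan":{"type":"array","items":{"type":"array","items":{"type":"array","items":{"type":"number"}}}}},"required":["plan"]}

```bash
mkdir -p pics
cat > h.py <<'E'
import numpy as np, cv2
from bench import get_obs, camera, hand_in
def cloud(c):
    K=c["camera_matrix"];z=c["z_map"];H,W=z.shape
    u,v=np.meshgrid(np.arange(W),np.arange(H))
    xd=(u-K[0,2])/K[0,0];yd=(v-K[1,2])/K[1,1]
    x,y=xd.copy(),yd.copy()
    for _ in range(20):
        f=1+c["k1"]*(x*x+y*y);x=xd/f;y=yd/f
    P=np.stack([x*z,-y*z,-z,np.ones_like(z)],-1)@c["cam_to_world"].T
    P=P[...,:3];P[z==0]=np.nan
    return P
def save(n,img): cv2.imwrite("pics/"+n,img[...,::-1])
E
python3 - <<'E'
from h import *
import pickle
d={}
for n in("top","side"):
    c=camera(n);d[n]=c;save(n+"0.png",c["pixels"]);print(n,c["cam_to_world"].round(3).tolist(),c["camera_matrix"].round(1).tolist(),c["k1"])
pickle.dump(d,open("d.pkl","wb"))
o=get_obs();print({k:np.round(v,3).tolist() for k,v in o.items()})
E
```

```text
top [[-0.002, 0.994, -0.112, 0.405], [-1.0, -0.004, -0.016, -0.033], [-0.016, 0.112, 0.994, 1.298], [0.0, 0.0, 0.0, 1.0]] [[435.3, 0.0, 276.9], [0.0, 435.3, 207.4], [0.0, 0.0, 1.0]] -0.03638702737683025
side [[-0.954, 0.114, -0.277, 0.291], [-0.298, -0.443, 0.845, 0.795], [-0.026, 0.889, 0.457, 0.563], [0.0, 0.0, 0.0, 1.0]] [[446.6, 0.0, 282.0], [0.0, 446.6, 217.7], [0.0, 0.0, 1.0]] -0.0417103490822489
{'time_s': 0.1, 'q': [1.107, 0.181, 1.608, 0.0, 1.354, -0.206], 'dq': [0.002, -0.001, -0.001, 0.0, -0.001, -0.002], 'joint_efforts': [0.0, -44.588, -35.224, -0.0, 0.004, -0.0], 'eef_pos': [0.146, 0.556, 0.23], 'eef_rot': [-0.0, 0.129, 0.992, -0.001], 'wrist_force': [0.192, 0.713, -0.229], 'torque': [0.043, -0.047, 0.039], 'grasp_force': 0.0, 'opening': 1.003}
```

View pics/top0.png

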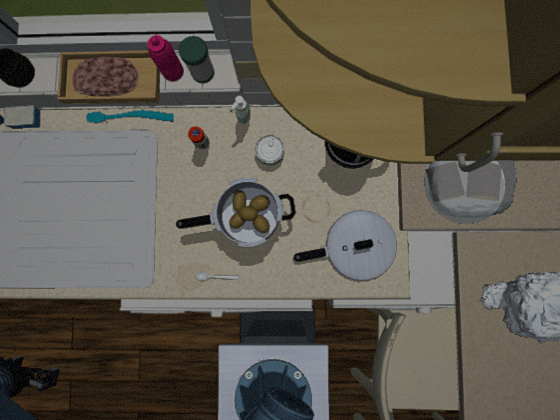

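View pics/side0.png

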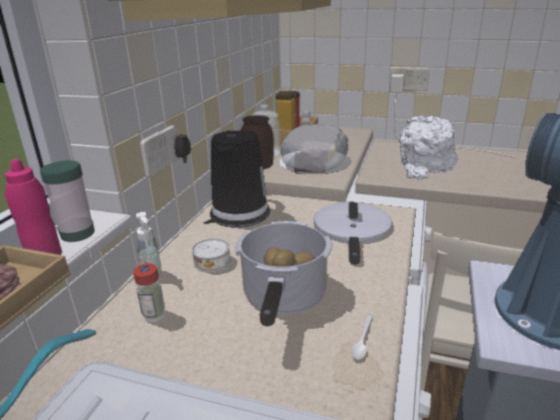

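The top view shows the pot at about (248,213) with its handle to the left, ending near (180,223). The lid is at (362,245), its handle ending near (297,257) and its bar grip at (362,244). The spoon is at (217,277), the jar at (197,137) and the tin at (269,150). The side view agrees with this layout.

```bash
cat >> h.py <<'E'
from scipy.optimize import least_squares
def circ(p):
    f=lambda a:np.hypot(p[:,0]-a[0],p[:,1]-a[1])-a[2]
    r=least_squares(f,[*p.mean(0),.09],loss="soft_l1",f_scale=.002);return r.x.round(4)
def near(P,img,c,R,z0,z1,dark=None):
    d=np.hypot(P[...,0]-c[0],P[...,1]-c[1]);m=(d>R[0])&(d<R[1])&(P[...,2]>z0)&(P[...,2]<z1)
    if dark is not None: m&=(img.max(-1)<dark)
    return P[m]
E
python3 - <<'E'
from h import *
import pickle
d=pickle.load(open("d.pkl","rb"))
for n in("top","side"):
    c=d[n];P=cloud(c);I=c["pixels"]
    if n=="top":
        print("table z",np.nanmedian(P[170:190,170:200,2]), "cab",np.nanmin(P[60:150,300:500,2]),P[155,300:400:20].round(3).tolist(),P[100,280].round(3))
        pc=P[213,248,:2];lc=P[235,350,:2];print(P[213,248],P[235,350])
    q=near(P,I,pc,(.06,.12),.107,.125);a=circ(q[:,:2]);print(n,"rim",a,np.median(q[:,2]),len(q))
    h=near(P,I,a[:2],(.105,.22),.085,.11,70);m=np.median(h,0);print(" handle",len(h),m,np.degrees(np.arctan2(m[1]-a[1],m[0]-a[0])), h[:,2].max())
    pc=a[:2]
    q=near(P,I,lc,(.0,.16),.045,.07);print(" grip",len(q),((q.max(0)+q.min(0))/2).round(4),np.median(q,0).round(4),cv2.minAreaRect((q[:,:2]*1000).astype(np.float32)))
    g=((q.max(0)+q.min(0))/2)[:2]
    h=near(P,I,g,(.112,.21),.015,.04,70);m=np.median(h,0);print(" lidhandle",len(h),m,np.degrees(np.arctan2(m[1]-g[1],m[0]-g[0])))
    lo=near(P,I,g,(.0,.13),.010,.035);hull=cv2.convexHull((lo[:,:2]).astype(np.float32))[:,0];dd=np.hypot(*(hull-g).T);hull=hull[dd<.112];print(" lidrim",circ(hull))
    print(" lid z", np.median(near(P,I,g,(.09,.1),.0,.06)[:,2]))
    for nm,uv in dict(jar=(197,133),tin=(269,150),spoon=(217,277)).items():
        if n=="top": print(nm,P[uv[1],uv[0]].round(3))
E
```

```text
table z -0.0007064542856114464 cab -0.008780436995981189 [[0.711, -0.083, 0.004], [0.712, -0.144, 0.0], [0.696, -0.196, 0.067], [0.579, -0.165, 0.562], [0.575, -0.195, 0.579]] [ 0.672 -0.027  0.578]
[0.5257071  0.06631616 0.09766637] [ 0.467462   -0.22635363  0.02187676]
top rim [0.5271 0.0686 0.0886] 0.11364165089711842 588
 handle 449 [0.50913263 0.19749762 0.09480119] 97.93547260695253 0.10157821753788965
 grip 187 [ 0.4746 -0.3085  0.0534] [ 0.4428 -0.2642  0.0543] ((464.9832763671875, -311.1039123535156), (40.33806228637695, 168.3905487060547), 29.314455032348633)
 lidhandle 229 [ 0.42402879 -0.14633726  0.02413279] 107.31898625070797
 lidrim [ 0.4422 -0.2647  0.1012]
 lid z 0.02083016293912765
jar [0.751 0.21  0.111]
tin [0.72  0.01  0.034]
spoon [0.346 0.163 0.013]
side rim [0.5281 0.0697 0.0869] 0.11326120276219642 1028
 handle 528 [0.50035955 0.22858732 0.09537994] 99.90356068545397 0.09851697013324362
 grip 132 [ 0.4785 -0.3077  0.0515] [ 0.4428 -0.2547  0.0538] ((469.30145263671875, -310.0361328125), (39.49455261230469, 171.53219604492188), 31.272218704223633)
 lidhandle 73 [ 0.41664217 -0.12816669  0.02416475] 109.00337487805614
 lidrim [ 0.4535 -0.2762  0.0998]
 lid z 0.021941948986008153
```

Run:
```python
from h import *
import pickle
d=pickle.load(open("d.pkl","rb"))
for n in("top","side"):
    c=d[n];P=cloud(c);I=c["pixels"]
    for nm,c0,R,z in(("pot",(.5276,.069),(.115,.22),(.088,.104)),("lid",(.4425,-.2645),(.112,.21),(.02,.03))):
        h=near(P,I,c0,R,*z,80);h=h[(h[:,1]-c0[1])>0.08];v=cv2.fitLine(h[:,:2].astype(np.float32),cv2.DIST_HUBER,0,.01,.01).ravel()
        if v[1]<0:v[:2]*=-1
        off=np.cross(v[:2],np.array(c0)-v[2:]);print(n,nm,len(h),"line ang",np.degrees(np.arctan2(v[1],v[0])),"centre offset from line",off, "far",(np.hypot(*(h[:,:2]-c0).T)).max())
    g=near(P,I,(.4425,-.2645),(0,.04),.045,.07);print("grip",cv2.minAreaRect((g[:,:2]*1000).astype(np.float32)),len(g))
    q=near(P,I,(.5276,.069),(.06,.12),.105,.125)
    hull=cv2.convexHull(q[:,:2].astype(np.float32))[:,0];print("flange hull",circ(hull))
    a=np.degrees(np.arctan2(q[:,1]-.069,q[:,0]-.5276));r=np.hypot(q[:,0]-.5276,q[:,1]-.069)
    print([(k,round(1000*r[(a>=k)&(a<k+10)].max(initial=0))) for k in range(-180,180,10)])
```

```text
top pot 282 line ang 99.02678 centre offset from line -0.001312500349804381 far 0.20193219150934372
top lid 253 line ang 100.62287 centre offset from line -0.0023779740859483714 far 0.20940910145648858
grip ((439.3179626464844, -259.4503173828125), (23.355716705322266, 52.55025863647461), 10.977087020874023) 152
flange hull [0.5275 0.0689 0.095 ]
[(-180, 95), (-170, 96), (-160, 95), (-150, 96), (-140, 87), (-130, 86), (-120, 86), (-110, 94), (-100, 95), (-90, 95), (-80, 96), (-70, 96), (-60, 94), (-50, 86), (-40, 87), (-30, 86), (-20, 95), (-10, 95), (0, 96), (10, 95), (20, 95), (30, 96), (40, 88), (50, 86), (60, 87), (70, 95), (80, 93), (90, 93), (100, 96), (110, 96), (120, 95), (130, 87), (140, 87), (150, 87), (160, 96), (170, 95)]
side pot 498 line ang 99.947525 centre offset from line 0.001043180230176504 far 0.2046290850371911
side lid 189 line ang 100.87715 centre offset from line -0.0008561631120728025 far 0.20979548741038065
grip ((440.722900390625, -257.4927673339844), (23.48820686340332, 51.905460357666016), 9.99092960357666) 109
flange hull [0.5278 0.0692 0.0948]
[(-180, 94), (-170, 94), (-160, 94), (-150, 96), (-140, 86), (-130, 87), (-120, 87), (-110, 94), (-100, 95), (-90, 97), (-80, 95), (-70, 97), (-60, 95), (-50, 89), (-40, 90), (-30, 89), (-20, 93), (-10, 95), (0, 94), (10, 95), (20, 94), (30, 95), (40, 86), (50, 86), (60, 87), (70, 96), (80, 96), (90, 98), (100, 96), (110, 97), (120, 94), (130, 87), (140, 86), (150, 86), (160, 93), (170, 94)]<stdin>:9: DeprecationWarning: Arrays of 2-dimensional vectors are deprecated. Use arrays of 3-dimensional vectors instead. (deprecated in NumPy 2.0)
```

carry_out --plan '[[[0.03, -0.04, 0.02, 0, 0, -0.12, 1], [0.06, -0.08, 0.02, 0, 0, -0.24, 1], [0.09, -0.12, 0.02, 0, 0, -0.36, 1], [0.11, -0.16, 0.02, 0, 0, -0.48, 1], [0.13, -0.2, 0.02, 0, 0, -0.6, 1]]]'

```text
time_s: 0.52
eef_pos: [0.2612, 0.3843, 0.2509]
eef_rot: [0.0, 0.418, 0.908, -0.0]
wrist_force: [0.8, -0.8, -0.1]
opening: 0.996
grasp_force: 0.0
```

carry_out --plan '[[[0.011, -0.038, 0, 0, 0, -0.035, 1], [0.022, -0.076, 0, 0, 0, -0.07, 1], [0.033, -0.114, 0, 0, 0, -0.105, 1], [0.044, -0.152, 0, 0, 0, -0.14, 1], [0.055, -0.19, 0, 0, 0, -0.176, 1]]]'

```text
time_s: 0.93
eef_pos: [0.3153, 0.1942, 0.251]
eef_rot: [0.0, 0.495, 0.869, 0.0]
wrist_force: [0.9, 0.5, 0.6]
opening: 1.007
grasp_force: 0.0
```

carry_out --plan '[[[0.011, -0.038, 0, 0, 0, -0.035, 1], [0.022, -0.076, 0, 0, 0, -0.07, 1], [0.033, -0.114, 0, 0, 0, -0.105, 1], [0.044, -0.152, 0, 0, 0, -0.14, 1], [0.055, -0.19, 0, 0, 0, -0.176, 1]]]'

```text
time_s: 1.35
eef_pos: [0.3704, 0.0039, 0.2512]
eef_rot: [0.0, 0.57, 0.822, 0.0]
wrist_force: [1.4, -0.2, -0.3]
opening: 0.999
grasp_force: 0.0
```

carry_out --plan '[[[0.011, -0.038, 0, 0, 0, -0.035, 1], [0.022, -0.076, 0, 0, 0, -0.07, 1], [0.033, -0.114, 0, 0, 0, -0.105, 1], [0.044, -0.152, 0, 0, 0, -0.14, 1], [0.053, -0.19, 0, 0, 0, -0.176, 1]]]'

```text
time_s: 1.77
eef_pos: [0.4236, -0.1862, 0.2509]
eef_rot: [-0.0, 0.64, 0.769, 0.0]
wrist_force: [0.6, 0.5, 0.3]
opening: 0.999
grasp_force: 0.0
```

carry_out --plan '[[[0, -0.03, -0.02, 0, 0, 0, 1], [0, -0.0445, -0.05, 0, 0, 0, 1], [0, -0.0445, -0.085, 0, 0, 0, 1], [0, -0.0445, -0.11, 0, 0, 0, 1], [0, -0.0445, -0.11, 0, 0, 0, 1]]]'

```text
time_s: 2.18
eef_pos: [0.42, -0.2261, 0.1354]
eef_rot: [-0.006, 0.639, 0.769, 0.0]
wrist_force: [-0.7, 0.7, -0.8]
opening: 0.994
grasp_force: 0.0
```

Run:
```python
from h import *
for n in("wrist","top"):
    c=camera(n);P=cloud(c);I=c["pixels"];save(n+"1.png",I)
    g=near(P,I,(.44,-.2585),(0,.045),.045,.062)
    if len(g)>5: print(n,"grip",cv2.minAreaRect((g[:,:2]*1000).astype(np.float32)),len(g),np.median(g[:,2]))
o=get_obs();print(o["eef_pos"],o["eef_rot"],o["q"])
```

```text
wrist grip ((440.0386962890625, -260.2085266113281), (23.914688110351562, 51.469566345214844), 10.655324935913086) 1645 0.056531854860241704
[ 0.42300617 -0.22813318  0.14075462] [-1.30366750e-03  6.38817149e-01  7.69357489e-01  6.84705930e-05] [-7.42239760e-01  7.70050722e-02  1.92021079e+00  9.14890520e-06
  1.14698771e+00 -9.27118782e-01]
```

View pics/wrist1.png

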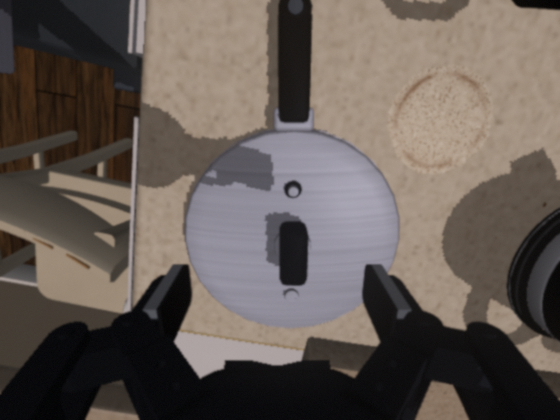

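The wrist view shows the lid's bar grip at (293,253), in line with the tool, with the handle pointing up to (295,60). The tool stopped short sideways, so I'll correct that first.

carry_out --plan '[[[0.006, -0.011, 0, 0, 0, 0, 1], [0.012, -0.022, 0, 0, 0, 0, 1], [0.017, -0.0315, 0, 0, 0, 0, 1], [0.017, -0.0315, 0, 0, 0, 0, 1], [0.017, -0.0315, 0, 0, 0, 0, 1]]]'

```text
time_s: 2.7
eef_pos: [0.4413, -0.2607, 0.1426]
eef_rot: [0.001, 0.639, 0.769, -0.0]
wrist_force: [0.9, 0.6, -0.4]
opening: 0.997
grasp_force: 0.0
```

Run:
```python
from h import *
o=get_obs();print(o["eef_pos"],o["eef_rot"],o["q"],o["dq"].round(3))
```

```text
[ 0.4412954  -0.26073128  0.14256358] [ 1.00134587e-03  6.38823230e-01  7.69352895e-01 -4.75343513e-05] [-7.65580617e-01  1.41703302e-01  1.84423344e+00  5.52085827e-05
  1.15365160e+00 -9.50462957e-01] [ 0.007 -0.005  0.03   0.003  0.002  0.001]
```

carry_out --plan '[[[-0.001, 0.001, -0.02, 0, 0, 0, 1], [-0.001, 0.001, -0.04, 0, 0, 0, 1], [-0.001, 0.001, -0.06, 0, 0, 0, 1], [-0.001, 0.001, -0.08, 0, 0, 0, 1], [-0.001, 0.001, -0.09, 0, 0, 0, 1]]]'

```text
time_s: 3.12
eef_pos: [0.4384, -0.2576, 0.0495]
eef_rot: [-0.001, 0.639, 0.77, 0.0]
wrist_force: [0.5, 0.1, 0.2]
opening: 1.002
grasp_force: 0.0
```

carry_out --plan '[[[0, 0, -0.008, 0, 0, 0, 1], [0, 0, -0.016, 0, 0, 0, 1], [0, 0, -0.021, 0, 0, 0, 1], [0, 0, -0.024, 0, 0, 0, 1], [0, 0, -0.024, 0, 0, 0, 1]]]'

```text
time_s: 3.53
eef_pos: [0.4396, -0.2591, 0.0271]
eef_rot: [-0.0, 0.639, 0.769, 0.0]
wrist_force: [-0.4, -0.8, 0.0]
opening: 1.004
grasp_force: 0.0
```

carry_out --plan '[[[0, 0, 0, 0, 0, 0, 0.5], [0, 0, 0, 0, 0, 0, 0.3], [0, 0, 0, 0, 0, 0, 0.2], [0, 0, 0, 0, 0, 0, 0.1], [0, 0, 0, 0, 0, 0, 0]]]'

```text
time_s: 3.95
eef_pos: [0.4401, -0.2597, 0.0285]
eef_rot: [0.001, 0.639, 0.769, -0.0]
wrist_force: [-11.0, 12.2, 46.2]
opening: 0.305
grasp_force: 22.0
```

carry_out --plan '[[[0, 0, 0, 0, 0, 0, 0], [0, 0, 0, 0, 0, 0, 0], [0, 0, 0, 0, 0, 0, 0], [0, 0, 0, 0, 0, 0, 0], [0, 0, 0, 0, 0, 0, 0]]]'

```text
time_s: 4.37
eef_pos: [0.4403, -0.26, 0.0293]
eef_rot: [0.001, 0.639, 0.77, -0.0]
wrist_force: [-5.8, 4.3, 17.2]
opening: 0.268
grasp_force: 93.0
```

carry_out --plan '[[[0, 0, 0.004, 0, 0, 0, 0], [0, 0, 0.012, 0, 0, 0, 0], [0, 0, 0.025, 0, 0, 0, 0], [0, 0, 0.04, 0, 0, 0, 0], [0, 0, 0.055, 0, 0, 0, 0]]]'

```text
time_s: 4.78
eef_pos: [0.4388, -0.2583, 0.0822]
eef_rot: [-0.001, 0.639, 0.769, 0.0]
wrist_force: [-0.1, 0.0, -4.5]
opening: 0.269
grasp_force: 89.7
```

carry_out --plan '[[[0, 0, 0.02, 0, 0, 0, 0], [0, 0, 0.045, 0, 0, 0, 0], [0, 0, 0.07, 0, 0, 0, 0], [0, 0, 0.095, 0, 0, 0, 0], [0, 0, 0.115, 0, 0, 0, 0]]]'

```text
time_s: 5.2
eef_pos: [0.4394, -0.2589, 0.1988]
eef_rot: [0.0, 0.639, 0.769, 0.0]
wrist_force: [0.3, -0.1, -3.7]
opening: 0.268
grasp_force: 89.9
```

carry_out --plan '[[[0, 0, 0.015, 0, 0, 0, 0], [0, 0, 0.025, 0, 0, 0, 0], [0, 0, 0.025, 0, 0, 0, 0], [0, 0, 0.025, 0, 0, 0, 0], [0, 0, 0.025, 0, 0, 0, 0]]]'

```text
time_s: 5.62
eef_pos: [0.4388, -0.2584, 0.2206]
eef_rot: [-0.001, 0.639, 0.769, 0.0]
wrist_force: [0.0, 0.2, -4.4]
opening: 0.275
grasp_force: 89.9
```

Run:
```python
from h import *
o=get_obs();print(o["eef_pos"],o["eef_rot"],o["torque"])
c=camera("side");save("side2.png",c["pixels"]);c=camera("wrist");save("wrist2.png",c["pixels"])
P=cloud(c);I=c["pixels"]
cv2.imwrite("pics/sw2.png",cv2.hconcat([cv2.resize(cv2.imread("pics/side2.png"),(400,300)),cv2.resize(cv2.imread("pics/wrist2.png"),(400,300))]))
```

```text
[ 0.43883266 -0.25842188  0.22064303] [-1.35044662e-03  6.38787604e-01  7.69381936e-01  1.03871115e-04] [-0.03677835  0.00934226 -0.0197468 ]
```

View pics/sw2.png

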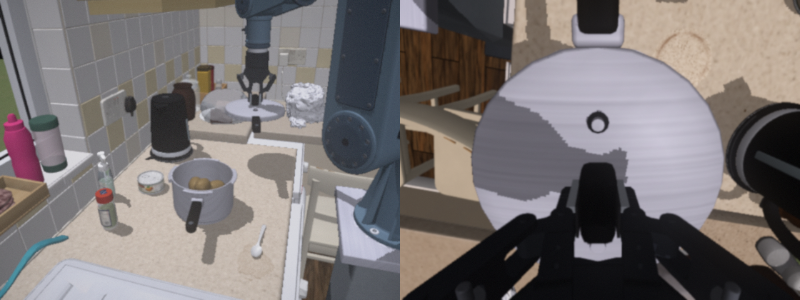

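The lid hangs level in the grip, with its handle pointing away in the tool's line. Next I'll carry it over the pot, turning it 46° clockwise.

carry_out --plan '[[[0, 0.02, 0, 0, 0, -0.03, 0], [0, 0.05, 0, 0, 0, -0.08, 0], [0.002, 0.08, 0, 0, 0, -0.13, 0], [0.005, 0.11, 0, 0, 0, -0.19, 0], [0.01, 0.14, 0, 0, 0, -0.25, 0]]]'

```text
time_s: 6.13
eef_pos: [0.4487, -0.1176, 0.2211]
eef_rot: [-0.001, 0.731, 0.682, -0.0]
wrist_force: [1.7, 1.1, -5.0]
opening: 0.274
grasp_force: 89.9
```

carry_out --plan '[[[0.008, 0.03, 0, 0, 0, -0.06, 0], [0.018, 0.06, 0, 0, 0, -0.12, 0], [0.028, 0.09, 0, 0, 0, -0.18, 0], [0.038, 0.12, 0, 0, 0, -0.24, 0], [0.05, 0.145, 0, 0, 0, -0.3, 0]]]'

```text
time_s: 6.55
eef_pos: [0.4989, 0.0281, 0.2211]
eef_rot: [-0.001, 0.824, 0.566, -0.001]
wrist_force: [-0.0, -1.2, -3.8]
opening: 0.273
grasp_force: 90.0
```

carry_out --plan '[[[0.01, 0.02, 0, 0, 0, -0.06, 0], [0.02, 0.035, 0, 0, 0, -0.12, 0], [0.028, 0.043, 0, 0, 0, -0.18, 0], [0.028, 0.043, 0, 0, 0, -0.22, 0], [0.028, 0.043, 0, 0, 0, -0.255, 0]]]'

```text
time_s: 6.97
eef_pos: [0.5272, 0.0698, 0.2207]
eef_rot: [-0.001, 0.889, 0.457, -0.001]
wrist_force: [0.3, -0.4, -4.2]
opening: 0.268
grasp_force: 84.8
```

carry_out --plan '[[[0, 0, 0, 0, 0, 0, 0], [0, 0, 0, 0, 0, 0, 0], [0, 0, 0, 0, 0, 0, 0], [0, 0, 0, 0, 0, 0, 0], [0, 0, 0, 0, 0, 0, 0]]]'

```text
time_s: 7.38
eef_pos: [0.5275, 0.0687, 0.2221]
eef_rot: [-0.0, 0.889, 0.458, -0.0]
wrist_force: [0.3, 0.1, -4.3]
opening: 0.27
grasp_force: 84.8
```

Run:
```python
from h import *
import pickle
o=get_obs();print(o["eef_pos"],o["eef_rot"],"yaw lidx",2*np.degrees(np.arctan2(o["eef_rot"][2],o["eef_rot"][1])))
d={}
for n in("side","top","wrist"):
    c=camera(n);d[n]=c;P=cloud(c);I=c["pixels"];save(n+"3.png",I)
    e=o["eef_pos"]
    q=near(P,I,e[:2],(.06,.115),.17,.24)
    hull=cv2.convexHull(q[:,:2].astype(np.float32))[:,0];dd=np.hypot(*(hull-e[:2]).T)
    print(n,len(q),"rim",circ(hull),"z",np.percentile(near(P,I,e[:2],(.09,.102),.17,.24)[:,2],[5,50,95]).round(4))
    h=near(P,I,e[:2],(.112,.215),.19,.25,80);h=h[(h[:,0]>e[0])&(h[:,1]>e[1])]
    if len(h)>9:
        v=cv2.fitLine(h[:,:2].astype(np.float32),cv2.DIST_HUBER,0,.01,.01).ravel();m=np.median(h,0)
        print("  handle",len(h),"line",np.degrees(np.arctan2(v[1],v[0])),"bearing",np.degrees(np.arctan2(m[1]-e[1],m[0]-e[0])),m, np.hypot(*(h[:,:2]-e[:2]).T).max())
pickle.dump(d,open("d3.pkl","wb"))
cv2.imwrite("pics/st3.png",cv2.hconcat([cv2.resize(cv2.imread("pics/side3.png"),(400,300)),cv2.resize(cv2.imread("pics/top3.png"),(400,300))]))
```

```text
[0.5274621  0.06871372 0.22206281] [-6.15532822e-05  8.89080252e-01  4.57751345e-01 -9.14288725e-05] yaw lidx 54.48420199249383
side 3242 rim [0.5263 0.0733 0.1022] z [0.1984 0.2098 0.2118]
  handle 705 line 52.66624 bearing 57.904450011559646 [0.61362831 0.20609814 0.21398874] 0.2030323045843188
top 1909 rim [0.5249 0.0684 0.1026] z [0.2059 0.2098 0.2133]
  handle 107 line 24.814362 bearing 54.833608746737355 [0.63386754 0.21974105 0.2180099 ] 0.20234527436793603
wrist 48291 rim [0.5295 0.0717 0.1026] z [0.2088 0.2115 0.213 ]
  handle 1992 line -34.778072 bearing 54.322369951562145 [0.59662484 0.1650432  0.21852046] 0.1264762122065626
```

View pics/st3.png

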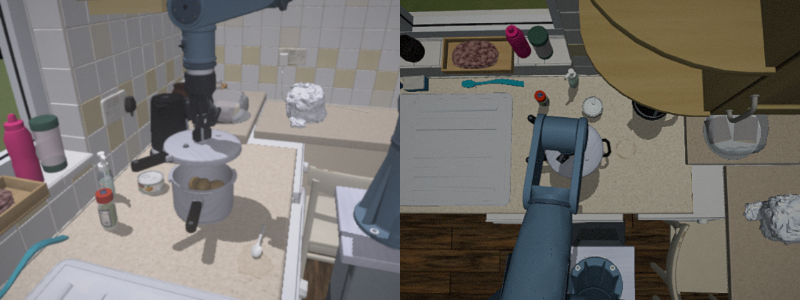

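The lid is over the pot with its handle turned clockwise past the pot's. In the top view the arm hides most of it. I'll refine the lid's centre with a robust fit at fixed radius.

Run:
```python
from h import *
import pickle
d=pickle.load(open("d3.pkl","rb"));e=np.array([.5275,.0687])
for n in d:
    c=d[n];P=cloud(c);I=c["pixels"]
    q=near(P,I,e,(.06,.112),.195,.225)[:,:2]
    a=np.degrees(np.arctan2(q[:,1]-e[1],q[:,0]-e[0]));r=np.hypot(*(q-e).T)
    k=(a//6).astype(int);E=[];A=[]
    for j in np.unique(k):
        i=np.where(k==j)[0]
        if len(i)>8:
            t=np.percentile(r[i],98)
            if t>.096:E.append([e[0]+t*np.cos(np.radians(j*6+3)),e[1]+t*np.sin(np.radians(j*6+3))]);A.append((j*6+3,round(t*1000,1)))
    E=np.array(E)
    s=least_squares(lambda x:np.hypot(E[:,0]-x[0],E[:,1]-x[1])-x[2],[*e,.102],loss="soft_l1",f_scale=.001)
    print(n,s.x.round(4),A)
    h=near(P,I,e,(.112,.215),.208,.23,70);h=h[(h[:,0]>.56)&(h[:,1]>.12)]
    if len(h)>9:
        if n=="side":
            # ridge: midline from slices by radius
            b=np.hypot(*(h[:,:2]-e).T);th=np.arctan2(h[:,1]-e[1],h[:,0]-e[0])
            for lo in(.12,.14,.16,.18):
                m=(b>lo)&(b<lo+.02);print(lo,m.sum(),[round(b[m].mean()*np.tan(x-np.radians(54.5))*1000,1) for x in(th[m].min(),th[m].max())],h[m][:,2].min().round(3),h[m][:,2].max().round(3))
```

```text
side [0.5254 0.0724 0.1007] [(np.int64(-177), np.float64(103.7)), (np.int64(-171), np.float64(103.2)), (np.int64(-165), np.float64(103.4)), (np.int64(-159), np.float64(101.3)), (np.int64(-153), np.float64(100.9)), (np.int64(-147), np.float64(99.2)), (np.int64(-141), np.float64(99.8)), (np.int64(-135), np.float64(98.6)), (np.int64(-129), np.float64(97.4)), (np.int64(-123), np.float64(99.5)), (np.int64(-117), np.float64(96.6)), (np.int64(-111), np.float64(97.7)), (np.int64(-105), np.float64(97.5)), (np.int64(-99), np.float64(97.9)), (np.int64(-93), np.float64(96.4)), (np.int64(-51), np.float64(98.3)), (np.int64(-45), np.float64(97.3)), (np.int64(-39), np.float64(96.3)), (np.int64(-33), np.float64(97.8)), (np.int64(-27), np.float64(97.9)), (np.int64(-21), np.float64(97.1)), (np.int64(-9), np.float64(96.3)), (np.int64(3), np.float64(96.0)), (np.int64(9), np.float64(98.2)), (np.int64(15), np.float64(100.0)), (np.int64(21), np.float64(99.9)), (np.int64(27), np.float64(100.9)), (np.int64(33), np.float64(100.2)), (np.int64(39), np.float64(99.0)), (np.int64(45), np.float64(101.5)), (np.int64(
[... 3184 characters left out ...]
64(57), np.float64(111.3)), (np.int64(63), np.float64(110.8)), (np.int64(69), np.float64(101.4)), (np.int64(75), np.float64(100.8)), (np.int64(81), np.float64(101.1)), (np.int64(87), np.float64(100.9)), (np.int64(93), np.float64(101.3)), (np.int64(99), np.float64(100.8)), (np.int64(105), np.float64(101.4)), (np.int64(111), np.float64(100.7)), (np.int64(117), np.float64(101.1)), (np.int64(123), np.float64(100.8)), (np.int64(129), np.float64(100.8)), (np.int64(135), np.float64(100.4)), (np.int64(141), np.float64(100.6)), (np.int64(147), np.float64(99.7)), (np.int64(153), np.float64(99.4)), (np.int64(159), np.float64(99.4)), (np.int64(165), np.float64(99.1)), (np.int64(171), np.float64(100.5))]
```

carry_out --plan '[[[0, 0, -0.015, 0, 0, 0, 0], [0, 0, -0.03, 0, 0, 0, 0], [0, 0, -0.045, 0, 0, 0, 0], [0, 0, -0.056, 0, 0, 0, 0], [0, 0, -0.064, 0, 0, 0, 0]]]'

```text
time_s: 7.95
eef_pos: [0.527, 0.0689, 0.1569]
eef_rot: [-0.0, 0.889, 0.458, -0.001]
wrist_force: [-0.2, -0.1, -4.3]
opening: 0.268
grasp_force: 84.9
```

carry_out --plan '[[[0, 0, -0.003, 0, 0, 0, 0], [0, 0, -0.006, 0, 0, 0, 0], [0, 0, -0.009, 0, 0, 0, 0], [0, 0, -0.011, 0, 0, 0, 0], [0, 0, -0.013, 0, 0, 0, 0]]]'

```text
time_s: 8.37
eef_pos: [0.528, 0.0689, 0.1456]
eef_rot: [0.0, 0.889, 0.458, 0.0]
wrist_force: [0.5, 0.2, -3.9]
opening: 0.273
grasp_force: 84.9
```

carry_out --plan '[[[0, 0, -0.0015, 0, 0, 0, 0], [0, 0, -0.003, 0, 0, 0, 0], [0, 0, -0.0045, 0, 0, 0, 0], [0, 0, -0.005, 0, 0, 0, 0], [0, 0, -0.005, 0, 0, 0, 0]]]'

```text
time_s: 8.78
eef_pos: [0.5275, 0.0689, 0.14]
eef_rot: [-0.0, 0.889, 0.458, -0.0]
wrist_force: [0.3, 0.4, -4.4]
opening: 0.268
grasp_force: 84.9
```

carry_out --plan '[[[0, 0, -0.001, 0, 0, 0, 0], [0, 0, -0.002, 0, 0, 0, 0], [0, 0, -0.003, 0, 0, 0, 0], [0, 0, -0.004, 0, 0, 0, 0], [0, 0, -0.004, 0, 0, 0, 0]]]'

```text
time_s: 9.2
eef_pos: [0.5274, 0.0689, 0.1359]
eef_rot: [-0.0, 0.889, 0.458, -0.0]
wrist_force: [0.4, 0.4, -4.8]
opening: 0.271
grasp_force: 84.9
```

carry_out --plan '[[[0, 0, -0.001, 0, 0, 0, 0], [0, 0, -0.002, 0, 0, 0, 0], [0, 0, -0.003, 0, 0, 0, 0], [0, 0, -0.003, 0, 0, 0, 0], [0, 0, -0.003, 0, 0, 0, 0]]]'

```text
time_s: 9.62
eef_pos: [0.5275, 0.0689, 0.1331]
eef_rot: [-0.0, 0.889, 0.458, -0.0]
wrist_force: [-0.2, -0.3, -4.7]
opening: 0.273
grasp_force: 84.9
```

carry_out --plan '[[[0, 0, -0.0005, 0, 0, 0, 0], [0, 0, -0.001, 0, 0, 0, 0], [0, 0, -0.0015, 0, 0, 0, 0], [0, 0, -0.002, 0, 0, 0, 0], [0, 0, -0.002, 0, 0, 0, 0]]]'

```text
time_s: 10.03
eef_pos: [0.5275, 0.0689, 0.131]
eef_rot: [-0.0, 0.889, 0.458, -0.0]
wrist_force: [-0.0, 0.1, -4.6]
opening: 0.274
grasp_force: 84.9
```

carry_out --plan '[[[0, 0, -0.0005, 0, 0, 0, 0], [0, 0, -0.001, 0, 0, 0, 0], [0, 0, -0.001, 0, 0, 0, 0], [0, 0, -0.001, 0, 0, 0, 0], [0, 0, -0.001, 0, 0, 0, 0]]]'

```text
time_s: 10.45
eef_pos: [0.5277, 0.069, 0.1306]
eef_rot: [0.0, 0.889, 0.458, 0.0]
wrist_force: [-0.6, 1.9, 0.5]
opening: 0.27
grasp_force: 86.0
```

Contact came at TCP z 0.1306, which is the expected seated height, with no early contact on the way down. Now I'll turn counter-clockwise.

carry_out --plan '[[[0, 0, 0, 0, 0, 0.04, 0], [0, 0, 0, 0, 0, 0.09, 0], [0, 0, 0, 0, 0, 0.14, 0], [0, 0, 0, 0, 0, 0.19, 0], [0, 0, 0, 0, 0, 0.23, 0]]]'

```text
time_s: 10.87
eef_pos: [0.5274, 0.0684, 0.1304]
eef_rot: [0.0, 0.83, 0.558, -0.0]
wrist_force: [-3.6, -1.4, 0.7]
opening: 0.267
grasp_force: 86.1
```

```bash
cat > s.py <<'E'
from h import *
o=get_obs();print(o["eef_pos"].round(4),"lidx",2*np.degrees(np.arctan2(o["eef_rot"][2],o["eef_rot"][1])),o["wrist_force"].round(1),o["torque"].round(2))
E
python3 s.py
```

```text
[0.5274 0.0684 0.1304] lidx 67.7812818840817 [-3.6 -1.4  0.7] [-0.68  0.41 -0.32]
```

carry_out --plan '[[[0, 0, 0, 0, 0, 0.05, 0], [0, 0, 0, 0, 0, 0.1, 0], [0, 0, 0, 0, 0, 0.15, 0], [0, 0, 0, 0, 0, 0.2, 0], [0, 0, 0, 0, 0, 0.24, 0]]]'

```text
time_s: 11.28
eef_pos: [0.5276, 0.0682, 0.1304]
eef_rot: [0.0, 0.757, 0.653, -0.0]
wrist_force: [-2.0, -1.2, 1.6]
opening: 0.273
grasp_force: 86.0
```

```bash
python3 s.py
```

```text
[0.5276 0.0682 0.1304] lidx 81.52678100879781 [-2.  -1.2  1.6] [-0.67  0.28 -0.31]
```

carry_out --plan '[[[0, 0, 0, 0, 0, 0.05, 0], [0, 0, 0, 0, 0, 0.1, 0], [0, 0, 0, 0, 0, 0.15, 0], [0, 0, 0, 0, 0, 0.2, 0], [0, 0, 0, 0, 0, 0.25, 0]]]'

```text
time_s: 11.7
eef_pos: [0.5278, 0.0682, 0.1304]
eef_rot: [0.001, 0.67, 0.742, -0.0]
wrist_force: [-2.4, -1.6, 0.4]
opening: 0.269
grasp_force: 85.8
```

```bash
python3 s.py
```

```text
[0.5278 0.0682 0.1304] lidx 95.84838409520971 [-2.4 -1.6  0.4] [-0.7   0.13 -0.26]
```

carry_out --plan '[[[0, 0, 0, 0, 0, 0.015, 0], [0, 0, 0, 0, 0, 0.03, 0], [0, 0, 0, 0, 0, 0.045, 0], [0, 0, 0, 0, 0, 0.055, 0], [0, 0, 0, 0, 0, 0.06, 0]]]'

```text
time_s: 12.12
eef_pos: [0.5279, 0.0686, 0.1304]
eef_rot: [0.0, 0.648, 0.761, 0.0]
wrist_force: [-1.2, -3.3, 1.6]
opening: 0.272
grasp_force: 86.2
```

```bash
python3 s.py
```

```text
[0.5279 0.0686 0.1304] lidx 99.17271625553393 [-1.2 -3.3  1.6] [-0.86  0.04 -0.39]
```

carry_out --plan '[[[0, 0, 0, 0, 0, 0.005, 0], [0, 0, 0, 0, 0, 0.01, 0], [0, 0, 0, 0, 0, 0.015, 0], [0, 0, 0, 0, 0, 0.015, 0], [0, 0, 0, 0, 0, 0.015, 0]]]'

```text
time_s: 12.53
eef_pos: [0.528, 0.0687, 0.1304]
eef_rot: [0.0, 0.643, 0.766, 0.0]
wrist_force: [-0.0, -3.8, 2.2]
opening: 0.266
grasp_force: 87.2
```

```bash
python3 s.py
```

```text
[0.528  0.0687 0.1304] lidx 99.96531252980408 [-0.  -3.8  2.2] [-1.04 -0.14 -1.26]
```

The turning torque rose from 0.3 to 1.3 N m at 100°, so the lugs are at the stop. I'll check with the cameras.

Run:
```python
from h import *
c=camera("side");P=cloud(c);I=c["pixels"];cc=(.5277,.069)
for nm,z in(("lid",(.119,.135)),("pot",(.088,.0985))):
    h=near(P,I,cc,(.12,.215),*z,80);h=h[h[:,1]>.17];b=np.hypot(*(h[:,:2]-cc).T);th=np.degrees(np.arctan2(h[:,1]-cc[1],h[:,0]-cc[0]))
    print(nm,len(h),[(lo,((m:=(b>lo)&(b<lo+.02)).sum()),th[m].min().round(1),th[m].max().round(1)) for lo in(.12,.14,.16,.18) if ((b>lo)&(b<lo+.02)).sum()],h[:,2].max())
q=near(P,I,cc,(.09,.1),.1,.14);print("lid top z",np.median(q[:,2]))
cv2.imwrite("pics/s4.png",cv2.resize(I[170:350,180:400,::-1],None,fx=2.7,fy=2.7))
```

```text
lid 445 [(0.12, np.int64(93), np.float64(94.5), np.float64(104.3)), (0.14, np.int64(101), np.float64(94.8), np.float64(103.8)), (0.16, np.int64(110), np.float64(95.0), np.float64(103.2)), (0.18, np.int64(108), np.float64(95.6), np.float64(103.0))] 0.1274266779398835
pot 179 [(0.12, np.int64(19), np.float64(103.1), np.float64(104.4)), (0.14, np.int64(18), np.float64(102.6), np.float64(103.6)), (0.16, np.int64(14), np.float64(102.6), np.float64(103.3)), (0.18, np.int64(84), np.float64(95.9), np.float64(103.3))] 0.09765601028267817
lid top z 0.1181909637424341
```

View pics/s4.png

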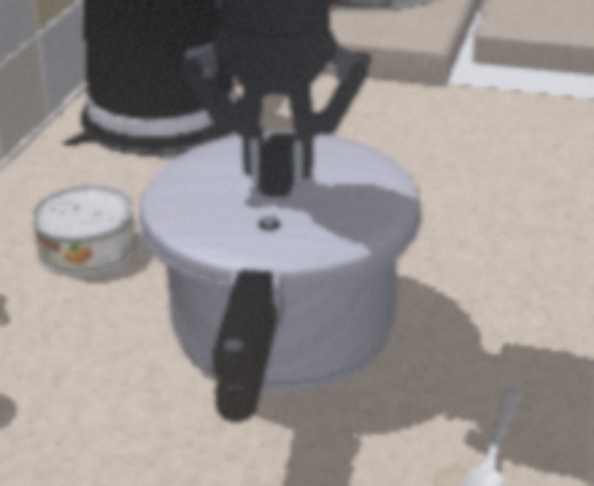

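The lid is seated on the pot. Its handle, 95–104°, lies straight above the pot's, and the tin and spoon are untouched. Now I'll release and retreat.

carry_out --plan '[[[0, 0, 0, 0, 0, 0, 0.3], [0, 0, 0, 0, 0, 0, 0.4], [0, 0, 0, 0, 0, 0, 0.6], [0, 0, 0, 0, 0, 0, 0.8], [0, 0, 0, 0, 0, 0, 0.9]]]'

```text
time_s: 13.0
eef_pos: [0.5272, 0.0693, 0.1298]
eef_rot: [-0.0, 0.642, 0.766, -0.0]
wrist_force: [0.1, -0.6, 0.2]
opening: 0.81
grasp_force: 0.0
```

carry_out --plan '[[[0, 0, 0, 0, 0, 0, 0.9], [0, 0, 0, 0, 0, 0, 0.9], [0, 0, 0.005, 0, 0, 0, 0.9], [0, 0, 0.015, 0, 0, 0, 0.9], [0, 0, 0.03, 0, 0, 0, 0.9]]]'

```text
time_s: 13.42
eef_pos: [0.5267, 0.069, 0.16]
eef_rot: [-0.001, 0.643, 0.766, -0.001]
wrist_force: [-0.7, 0.3, 0.3]
opening: 0.905
grasp_force: 0.0
```

carry_out --plan '[[[0, 0, 0.02, 0, 0, 0, 0.9], [-0.005, 0, 0.04, 0, 0, 0, 0.9], [-0.02, 0, 0.06, 0, 0, 0, 0.9], [-0.05, 0, 0.08, 0, 0, 0, 0.9], [-0.08, 0, 0.09, 0, 0, 0, 0.9]]]'

```text
time_s: 13.83
eef_pos: [0.4482, 0.0687, 0.2536]
eef_rot: [0.002, 0.643, 0.766, 0.001]
wrist_force: [-0.8, -0.1, 0.8]
opening: 0.904
grasp_force: 0.0
```

carry_out --plan '[[[-0.02, -0.01, 0, 0, 0, 0, 0.9], [-0.04, -0.03, 0, 0, 0, 0, 0.9], [-0.06, -0.06, 0, 0, 0, 0, 0.9], [-0.07, -0.09, 0, 0, 0, 0, 0.9], [-0.08, -0.12, 0, 0, 0, 0, 0.9]]]'

```text
time_s: 14.25
eef_pos: [0.3668, -0.0519, 0.2514]
eef_rot: [0.001, 0.642, 0.767, 0.0]
wrist_force: [0.3, 0.2, 0.4]
opening: 0.901
grasp_force: 0.0
```

carry_out --plan '[[[0, -0.03, 0, 0, 0, 0, 0.9], [0, -0.06, 0, 0, 0, 0, 0.9], [0, -0.09, 0, 0, 0, 0, 0.9], [0, -0.11, 0, 0, 0, 0, 0.9], [0, -0.12, 0, 0, 0, 0, 0.9]]]'

```text
time_s: 14.67
eef_pos: [0.3675, -0.1736, 0.2513]
eef_rot: [0.001, 0.644, 0.765, -0.0]
wrist_force: [0.3, -0.1, -0.7]
opening: 0.9
grasp_force: 0.0
```

Run:
```python
from h import *
cc=(.5277,.069)
for n in("side","top"):
    c=camera(n);P=cloud(c);I=c["pixels"];save(n+"5.png",I)
    for nm,z in(("lid",(.117,.135)),("pot",(.088,.0985))):
        h=near(P,I,cc,(.12,.215),*z,80);h=h[h[:,1]>.17]
        if len(h)<10: continue
        b=np.hypot(*(h[:,:2]-cc).T);th=np.degrees(np.arctan2(h[:,1]-cc[1],h[:,0]-cc[0]))
        print(n,nm,len(h),[(lo,th[m].min().round(1),th[m].max().round(1)) for lo in(.12,.14,.16,.18) if (m:=(b>lo)&(b<lo+.02)).sum()])
cv2.imwrite("pics/f5.png",cv2.hconcat([cv2.resize(cv2.imread("pics/side5.png"),(400,300)),cv2.resize(cv2.imread("pics/top5.png"),(400,300))]))
```

```text
side lid 470 [(0.12, np.float64(94.4), np.float64(104.2)), (0.14, np.float64(94.3), np.float64(103.8)), (0.16, np.float64(94.6), np.float64(103.1)), (0.18, np.float64(95.5), np.float64(102.9))]
side pot 185 [(0.12, np.float64(102.6), np.float64(104.5)), (0.14, np.float64(102.3), np.float64(104.1)), (0.16, np.float64(102.3), np.float64(103.3)), (0.18, np.float64(96.0), np.float64(103.3))]
top lid 277 [(0.12, np.float64(94.0), np.float64(105.0)), (0.14, np.float64(94.5), np.float64(104.3)), (0.16, np.float64(95.0), np.float64(103.8)), (0.18, np.float64(95.4), np.float64(103.3))]
top pot 20 [(0.12, np.float64(104.4), np.float64(105.1)), (0.14, np.float64(103.6), np.float64(104.2)), (0.16, np.float64(103.2), np.float64(103.8)), (0.18, np.float64(102.6), np.float64(103.1))]
```

View pics/f5.png

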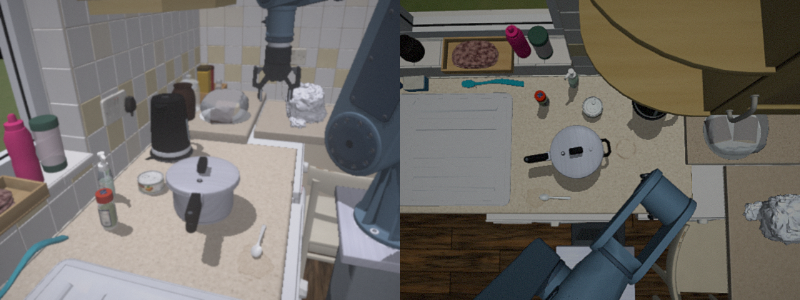

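The lid is closed, its handle within 0.5° of the pot's. The bystanders are untouched and the arm is clear of everything.

```bash
python3 -c "
from bench import hand_in
print(hand_in())"
```

```text
the job is handed in; nothing more can be done
None
```

The job is handed in at about 15 s: the lid is seated on the pot and turned counter-clockwise to the stops, its handle within about half a degree of the pot's, with the pot in place and the teaspoon, jar and tin undisturbed.

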